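# File the rim of a round blank on the deburring stand

### The arm

A 6-joint arm with a two-finger parallel gripper is mounted at the origin on the work surface. World frame = base frame: x ahead of the robot, y to its left, z up, the work surface at z = 0. Lengths are in m, angles in rad, forces in N, time in s.
With the tool pointing down it reaches from about 0.35 to 0.775 m from the base axis. Payload 5.5 kg.
Tool frame: the origin (TCP) lies on the centre line of the jaws, within the pads' length; the fingertips stand 8 mm ahead of it and the grasp point (between the pads) lies 11 mm behind it; z points along the fingers, y is the direction in which the jaws open and shut (so a half turn about z gives the same grasp; the last joint's range is limited). The gripper opens to 85 mm and grips with 20 to 120 N. Pads are 22 mm wide; open, the fingers measure 114 mm over their backs; the gripper's body (76 mm by 85 mm) begins 54 mm behind the grasp point. The pads swing forward as they close: fully open they stand 13 mm farther back than shut.
Start: joints at [-1.371, 0.313, 0.046, 1.304, 0, 1.431], TCP at [0.192, -0.542, 0.239] pointing down, gripper open.
Joint ranges: [-2.76, 2.76], [-0.86, 1.69], [-1.03, 1.26], [-2.2, 2.34], [-1.47, 1.5], [-3.14, 3.14]. Speed limits (rad/s): [2.57, 2.57, 3.14, 3.14, 3.14, 3.14].

### API

Orientations are given as a unit quaternion [w, x, y, z].
In Python, from workcell import env gives the robot as it stands. The module is installed in compiled form; this text tells all that it offers.
- The arm moves only by the tool play_rows, never from a script. Its argument "steps" is a list of rows, each an object with "claw": the closure in counts, from 0 (fully open) to 255 (shut); "dp": the shift along the tool's x, y, z in m, a list of three; "angular": the turn, a rotation vector about the tool's x, y, z in degrees, a list of three. In form: [{"claw": claw, "dp": [dx, dy, dz], "angular": [wx, wy, wz]}, ...]. A call has exactly 8 rows; each row shifts and turns the commanded pose from where the row before left it, along the tool's axes as they then stand; what a row does not reach is not made up. A row lasts 1/12 s, in which the tool goes at most 41.7 mm and 7.16 degrees, less where a joint would pass 70% of its speed; a pose out of reach is approached as far as the arm can. A call is refused whole if a number of a shift passes 0.0417 or a number of a turn 7.16, either way. A call with a gripper value outside its range is refused whole. The fingers move at their own pace and stop on an object; "force" is the grip in N (left out, the last holds). Time passes only in rows, so rows that do not move let the fingers close, or fill a call up. It gives the time, the measured TCP pose, the force and the opening at its end, in the units of the state.
- env.get_state(): the state, without advancing time (a new reading comes with each control period).
- env.read_camera(name): name is "side" or "top" or "wrist"; returns (picture, depth): 384x512x3 uint8, red, green, blue; 384x512 float32, m along the optical axis (not along the pixel's ray), 0 where there is no reading.
- env.calibration(name): a dict with "fx", "fy", "cx", "cy" (pixels), "world_from_camera" (4x4, takes a point from camera to world coordinates); the wrist camera has in their place "hand_eye" (4x4, takes a point from camera to tool coordinates, whose origin is the TCP and whose axes are the flange's). Camera axes: x right, y down, z forward; pixel columns grow to the right and rows downward; lengths in m; the calibration is good to about 2 mm. A picture is of the moment at which its call begins: read the wrist's pose just before it. calibration takes no time and is no camera call.
- env.hand_in(): hands the job in, once; it reports no verdict.
The state is a dict: "clock": time; "joint_pos": joint angles; "qvel": joint speeds; "tau": joint torques, N m; "tcp_pos": TCP position; "orientation": TCP orientation; "wrist_force": force on the tool from outside, world axes, zero at the start; "ft_torque": the same for the moment, N m; "finger_gap": finger opening in m.
Only numpy, scipy, OpenCV 4.12 (cv2) and the standard library are available. Lean on these libraries where they do the work, as an engineer would, in place of code of your own. Each camera call takes 0.05 s, during which the arm holds its last target. There are 200 camera calls.

### The job

Pick up the file by its block handle and file the top of the round blank's rim with long strokes over nearly the whole blade, pressed at about 10 N (never over 25 N) and pushed forward only, away from the side to which the index arm first points, lifting clear of the blank on every return. Go on, in at least two such strokes, until the index arm has swung over the top right onto its stop, turning the blank with the blade alone and never backwards; keep the gripper off the blank and the index arm, and the file off the index arm. Then lay the file flat on its cork mat, let go, and leave everything else where it is.

Things in the scene. Friction and masses are not known exactly. Their poses are not given: they have to be found in the camera images.
- stand: Grey deburring stand fixed to the table, base 150 x 170 x 12 mm; origin on the table under the blank. Its +x is the forward stroke direction, its y runs along the spindle (level, axis about 100 mm up). The blank is at y = 0, the bearing block (up to 121 mm high) at y = 17 to 67 mm, the index arm at y = 85 mm. Stands at the left or the right of the bench.
- rim_top (a point): Point fixed to the stand, 150 mm above the table over the spindle axis: the nominal top of the blank's rim. Axes as the stand's. The real rim top lies up to about 6 mm above or below it and changes as the blank turns (the blank is clamped 5 mm off centre, in an unknown direction, and its bearing block sits on rubber that yields about 1 mm for 12 N).
- blank: Round steel blank, 100 mm across, 10 mm thick, four holes, upright on the spindle; origin on the spindle axis. Only its rim is filed, from above.
- spindle (a joint): Turn of the spindle with blank and index arm (rad): starts between 0 and 0.4, grows as the top of the rim moves forward, 3.4 with the index arm on its stop. A stiff damped brake: under about 2 N of file pressure it does not turn; at 10 N it creeps at about 0.5 to 1 rad/s (more when pressed harder), while the file slides over the rim; a stroke of 110 mm at 40 mm/s turns it by 1 to 1.8 rad. It stays where it is left.
- index: Index arm: dark bar with a black ball (16 mm) at its end, ball centre 34 mm from the axis, 85 mm to the side of the blank; its origin on the spindle axis under the blank. Starts pointing about level towards stand -x, ends about level towards stand +x over the stop post. It stays below the rim's top. Not to be touched by file or gripper.
- index_tip (a point): Centre of the ball on the index arm.
- file_mid (a point): Centre of the file, 26 mm above the blade's underside. Its x runs along the blade, z up. Dark steel blade 150 x 24 x 6 mm (flat underside files), with an upright wooden block handle on its middle, 64 long x 22 wide, from 10 to 52 mm above the underside: grasp across the 22 mm. Both ends are alike. 0.3 kg. Lies flat on the mat at the start.
- file: The file; origin at the centre of the blade's underside, axes as file_mid.
- mat: Cork mat fixed to the table, 240 x 120 x 4 mm; origin at the centre of its underside, x along its length.
- partsbox: Bystander: clear open box of brackets, 85 x 70 x 35 mm; origin under its centre.
- oil: Bystander: white bottle, 40 mm across, 110 mm high; origin under its centre.
- driver: Bystander: screwdriver lying at the far side; origin under its centre.
- carton: Bystander: cardboard box 70 x 100 x 50 mm; origin under its centre.
- bracket: Bystander: small bent steel bracket 34 x 16 x 19 mm; origin under its centre.
- cup: Bystander: grey cup 70 mm across, 80 mm high; origin under its centre.

How it is judged:
By the outcome, as a careful person would: the job done as asked, in the order asked, and still so for the second after the job is handed in, with the robot touching nothing.
It also fails if it takes over 72 s, if anything falls off the work surface, if the arm or the gripper's body presses on something with over 40 N, if the wrist force passes 120 N, or if a joint passes its speed limit or range.

## Working session

There is one attempt and no reset: what is moved stays moved. The work goes in short steps, Python scripts to look and compute and a tool call to move; the robot and the scene stay as the last step left them, time stands still between calls to the robot, and variables do not carry over. Pictures are saved under pics/ and viewed, about 8 in all and at most 12, crops included, and the job is handed in when it is done.

Besides the shell and the picture viewer there is one more tool, called after ">>>" as name(argument=value, ...), one argument or row to a line, values as JSON. play_rows: Moves the arm, as the interface text tells. Its arguments: {"type":"object","properties":{"steps":{"type":"array","items":{"type":"object","properties":{"claw":{"type":"number"},"dp":{"type":"array","items":{"type":"number"}},"angular":{"type":"array","items":{"type":"number"}}}}},"force":{"type":"number"}},"required":["steps"]}

```bash
mkdir -p pics; ls
python3 - <<'E'
from workcell import env
import cv2,numpy as np
s=env.get_state()
print({k:np.round(v,3).tolist() for k,v in s.items()})
for n in("top","side"):
    p,d=env.read_camera(n); cv2.imwrite(f"pics/{n}0.png",p[:,:,::-1]); np.save(f"pics/{n}0.npy",d)
    c=env.calibration(n); print(n,{k:np.round(v,3).tolist() for k,v in c.items()})
print(np.round(env.calibration("wrist")["hand_eye"],3).tolist())
E
```

```text
pics
{'clock': 0.0, 'joint_pos': [-1.371, 0.314, 0.045, 1.304, 0.0, 1.431], 'qvel': [-0.001, 0.001, 0.001, 0.001, -0.001, -0.0], 'tau': [0.001, -48.062, 29.854, 0.019, 0.0, -0.0], 'tcp_pos': [0.192, -0.542, 0.238], 'orientation': [-0.001, 0.986, 0.169, -0.0], 'wrist_force': [-0.466, 0.383, -0.183], 'ft_torque': [-0.032, -0.005, -0.052], 'finger_gap': 0.086}
top {'fx': 391.984, 'fy': 391.984, 'cx': 264.529, 'cy': 185.84, 'world_from_camera': [[0.001, -0.982, 0.19, 0.417], [-1.0, -0.002, -0.008, -0.012], [0.008, -0.19, -0.982, 1.153], [0.0, 0.0, 0.0, 1.0]]}
side {'fx': 453.161, 'fy': 453.161, 'cx': 252.248, 'cy': 186.29, 'world_from_camera': [[-0.964, -0.136, 0.228, 0.37], [-0.265, 0.534, -0.803, 0.748], [-0.012, -0.834, -0.551, 0.651], [0.0, 0.0, 0.0, 1.0]]}
[[0.0, -0.955, -0.296, 0.075], [1.0, 0.0, -0.001, 0.001], [0.001, -0.296, 0.955, -0.135], [0.0, 0.0, 0.0, 1.0]]
```

View pics/top0.png

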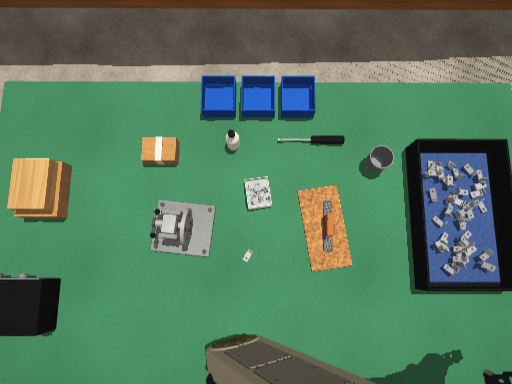

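View pics/side0.png

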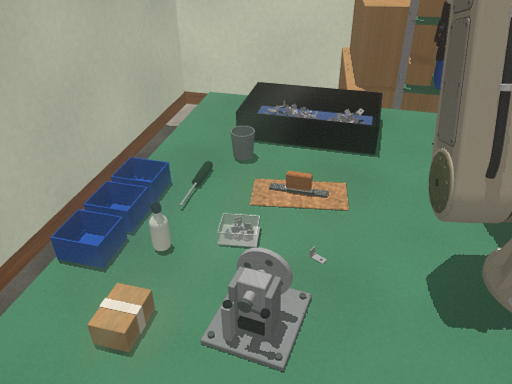

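The stand is at the left (top view ~(183,228)), with its index arm on the left side (ball ~(155,236), post ~(156,212)). So stand +x is about world +x. The file lies on the mat at ~(328,226), with its blade roughly along world x.

```bash
cat > h.py <<'E'
from workcell import env
import cv2,numpy as np
from scipy.spatial.transform import Rotation as R
def cloud(d,c,T=None):
    T=np.array(c["world_from_camera"]) if T is None else T
    v,u=np.mgrid[:d.shape[0],:d.shape[1]]
    P=np.stack([(u-c["cx"])*d/c["fx"],(v-c["cy"])*d/c["fy"],d],-1)
    P=P@T[:3,:3].T+T[:3,3]; P[d<=0]=np.nan
    return P
def tool():
    s=env.get_state(); w,x,y,z=s["orientation"]
    T=np.eye(4); T[:3,:3]=R.from_quat([x,y,z,w]).as_matrix(); T[:3,3]=s["tcp_pos"]; return s,T
def rect(Q):
    r=cv2.minAreaRect((Q[:,:2]*1000).astype(np.float32)); return np.round(r[0],1),np.round(r[1],1),round(r[2],1),len(Q)
E
python3 - <<'E'
from h import *
for n in("top","side"):
    d=np.load(f"pics/{n}0.npy");P=cloud(d,env.calibration(n))
    def sel(u0,u1,v0,v1,z0,z1):
        Q=P[v0:v1,u0:u1].reshape(-1,3); return Q[(Q[:,2]>z0)&(Q[:,2]<z1)]
    if n=="top":
        B=dict(stand=(140,225,190,265),file=(295,355,180,275))
    else: B=dict(stand=(200,315,245,358),file=(245,355,165,215))
    print(n)
    print("table",np.nanmedian(P[260:300,100:200,2]) if n=="top" else np.nanmedian(P[300:350,340:400,2]))
    for z0,z1 in((.006,.018),(.08,.1),(.1,.125),(.128,.17)):
        Q=sel(*B["stand"],z0,z1); print("stand",z0,z1,rect(Q) if len(Q) else 0, np.round(Q[:,2].max(),3))
    for z0,z1 in((.002,.0065),(.0075,.016),(.04,.07)):
        Q=sel(*B["file"],z0,z1); print("file",z0,z1,rect(Q),np.round(np.median(Q[:,2]),4))
a=cv2.imread("pics/top0.png"); b=cv2.imread("pics/side0.png")
A=cv2.resize(a[190:265,140:225],None,fx=4.5,fy=4.5,interpolation=2);Bm=cv2.resize(b[240:360,200:315],None,fx=3.3,fy=3.3,interpolation=2)
h=max(A.shape[0],Bm.shape[0]);f=lambda i:cv2.copyMakeBorder(i,0,h-i.shape[0],0,0,0)
cv2.imwrite("pics/c.png",np.hstack([f(A),f(Bm)]))
E
```

```text
top
table 0.00010303261625033144
stand 0.006 0.018 (array([514.1, 228. ]), array([214.6, 217.6]), 4.3, 1960) 0.018
stand 0.08 0.1 (array([514.4, 230.6]), array([104.7,  97. ]), 86.1, 150) 0.1
stand 0.1 0.125 (array([516.4, 227.7]), array([100.4,  96.1]), 80.6, 713) 0.125
stand 0.128 0.17 (array([512. , 190.3]), array([10.7, 76.3]), 83.5, 138) 0.149
file 0.002 0.0065 (array([ 520.1, -199.6]), array([176.6, 277.6]), 89.2, 2657) 0.0041
file 0.0075 0.016 (array([ 525.4, -212.7]), array([244.2, 153.6]), 10.6, 607) 0.009
file 0.04 0.07 (array([ 520.9, -203.9]), array([20.8, 62.3]), 88.9, 187) 0.0566
side
table 0.00038837038391653644
stand 0.006 0.018 (array([509.4, 159.4]), array([291.2, 159.5]), 87.8, 3316) 0.018
stand 0.08 0.1 (array([510.6, 240.7]), array([95.9, 99.6]), 87.5, 708) 0.1
stand 0.1 0.125 (array([512.2, 236.2]), array([98., 98.]), 84.5, 2041) 0.125
stand 0.128 0.17 (array([508.2, 194.3]), array([13.4, 74.6]), 84.3, 406) 0.147
file 0.002 0.0065 (array([ 512.5, -222.2]), array([299.1, 228.2]), 14.0, 2120) 0.0041
file 0.0075 0.016 (array([ 509.3, -183. ]), array([214.6, 106.8]), 6.0, 302) 0.0103
file 0.04 0.07 (array([ 518. , -200.6]), array([26.2, 63.9]), 89.9, 251) 0.0535
```

View pics/c.png

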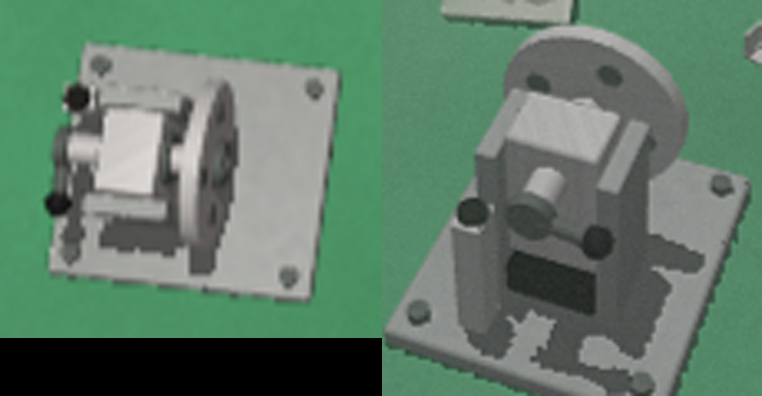

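>>> play_rows(
  steps=[
    {"claw": 0, "dp": [0, 0, 0], "angular": [0, 0, 6.7]},
    {"claw": 0, "dp": [0, 0, 0], "angular": [0, 0, 6.7]},
    {"claw": 0, "dp": [0, 0, 0], "angular": [0, 0, 6.7]},
    {"claw": 0, "dp": [0.025, -0.026, 0], "angular": [0, 0, 0]},
    {"claw": 0, "dp": [0.025, -0.026, 0], "angular": [0, 0, 0]},
    {"claw": 0, "dp": [0.025, -0.026, 0], "angular": [0, 0, 0]},
    {"claw": 0, "dp": [0.025, -0.026, 0], "angular": [0, 0, 0]},
    {"claw": 0, "dp": [0.025, -0.026, 0], "angular": [0, 0, 0]},
  ],
)

```text
clock: 0.77
tcp_pos: [0.3187, -0.412, 0.2389]
orientation: [-0.0, 1.0, -0.006, -0.0]
wrist_force: [-0.4, -1.0, 0.1]
finger_gap: 0.0853
```

>>> play_rows(
  steps=[
    {"claw": 0, "dp": [0.025, -0.026, 0], "angular": [0, 0, 0]},
    {"claw": 0, "dp": [0.025, -0.026, 0], "angular": [0, 0, 0]},
    {"claw": 0, "dp": [0.025, -0.026, 0], "angular": [0, 0, 0]},
    {"claw": 0, "dp": [0.025, -0.026, 0], "angular": [0, 0, 0]},
    {"claw": 0, "dp": [0.025, -0.026, 0], "angular": [0, 0, 0]},
    {"claw": 0, "dp": [0.025, -0.026, 0], "angular": [0, 0, 0]},
    {"claw": 0, "dp": [0.025, -0.026, 0], "angular": [0, 0, 0]},
    {"claw": 0, "dp": [0.025, -0.026, 0], "angular": [0, 0, 0]},
  ],
)

```text
clock: 1.43
tcp_pos: [0.5211, -0.2061, 0.2389]
orientation: [-0.0, 1.0, -0.005, -0.0]
wrist_force: [0.5, -0.9, -0.7]
finger_gap: 0.0853
```

Run:
```python
from h import *
from scipy.optimize import least_squares
s,T=tool(); p,d=env.read_camera("wrist"); c=env.calibration("wrist")
cv2.imwrite("pics/w1.png",p[:,:,::-1])
P=cloud(d,c,T@np.array(c["hand_eye"]))
print(s["clock"],np.round(T,4).tolist())
Q=P.reshape(-1,3);Q=Q[(abs(Q[:,0]-.52)<.2)&(abs(Q[:,1]+.2)<.15)]
for z0,z1 in((.002,.0065),(.0075,.017),(.045,.07)):
    q=Q[(Q[:,2]>z0)&(Q[:,2]<z1)]; print(z0,rect(q),np.round(np.median(q[:,2]),4))
# base corners from top image
c=env.calibration("top");W=np.array(c["world_from_camera"]);o=[]
for u,v in((84,43),(340,70),(310,299),(50,271)):
    r=W[:3,:3]@np.array([(u/4.5+140-.5-c["cx"])/c["fx"],(v/4.5+190-.5-c["cy"])/c["fy"],1]);o.append(W[:3,3]+r*(.012-W[2,3])/r[2])
o=np.array(o)[:,:2]*1000;print(np.round(o,1),o.mean(0))
e=lambda i,j:(np.degrees(np.arctan2(*(o[j]-o[i])[::-1])),np.linalg.norm(o[j]-o[i]))
print("edges y",e(1,0),e(2,3)," x",e(3,0),e(2,1))
# blank rim/back face from both cameras
for n in("top","side"):
    D=np.load(f"pics/{n}0.npy");q=cloud(D,env.calibration(n)).reshape(-1,3)*1000
    q=q[(q[:,2]>70)&(q[:,2]<160)&(abs(q[:,0]-512)<65)&(abs(q[:,1]-192)<60)]
    yaw=np.radians(-6.2);X=(q[:,:2]-[510,192])@np.array([[np.cos(yaw),-np.sin(yaw)],[np.sin(yaw),np.cos(yaw)]])
    m=abs(X[:,1])<12; X=X[m];z=q[m,2]
    rim=[];
    for t in np.radians(np.arange(-10,191,6)):
        pr=X[:,0]*np.cos(t)+(z-100)*np.sin(t); rim.append(np.percentile(pr,99.7))
    t=np.radians(np.arange(-10,191,6)); A=np.c_[np.cos(t),np.sin(t),np.ones_like(t)]
    k=(t>.2)&(t<2.9)
    print(n,"cx,cz-100,R",np.linalg.lstsq(A[k],np.array(rim)[k],rcond=None)[0], "R=50:",np.linalg.lstsq(A[k,:2],np.array(rim)[k]-50,rcond=None)[0],"ymed",np.median(X[z>120,1]))
```

```text
1.4333 [[0.9999, -0.0109, -0.0006, 0.5211], [-0.0109, -0.9999, 0.0002, -0.2061], [-0.0006, -0.0002, -1.0, 0.2389], [0.0, 0.0, 0.0, 1.0]]
0.002 (array([ 514.6, -199.7]), array([299.7, 388.7]), 89.9, 15705) 0.0044
0.0075 (array([ 584.2, -241.2]), array([ 92.4, 289.7]), 60.1, 1190) 0.0106
0.045 (array([ 593.3, -257.9]), array([ 51. , 243.7]), 53.8, 1338) 0.0562
[[597.3 290.7]
 [579.8 123.2]
 [432.8 138.6]
 [450.2 304.6]] [515.02190956 214.25707305]
edges y (np.float64(84.05038452217612), np.float64(168.40969515115123)) (np.float64(84.0118654482314), np.float64(166.9255838842907))  x (np.float64(-5.414081140919914), np.float64(147.74408719471015)) (np.float64(-5.989619525035479), np.float64(147.8498910702385))
top cx,cz-100,R [ 1.46955501  0.64709693 47.87218388] R=50: [ 1.42311622 -2.0133797 ] ymed -2.868612359405714
side cx,cz-100,R [-1.96175399 -2.25453602 48.66506258] R=50: [-1.9908885  -3.92365102] ymed 5.709762708294946
```

View pics/w1.png

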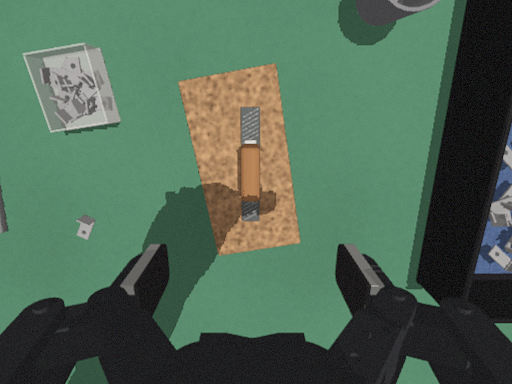

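The wrist view shows the mat (corners ~(180,82), (275,65), (299,242), (217,254)). The blade runs from (250,107) to (250,220) and the handle spans (241–260, 143–197), all upright in the picture. Next I measure the file.

Run:
```python
from h import *
s,T=tool(); p,d=env.read_camera("wrist"); c=env.calibration("wrist")
H=T@np.array(c["hand_eye"]);P=cloud(d,c,H)
Q=P[95:235,225:280].reshape(-1,3)
for z0,z1 in((.0075,.014),(.05,.065)):
    q=Q[(Q[:,2]>z0)&(Q[:,2]<z1)]; print(z0,rect(q),np.round(np.median(q[:,2]),4))
def px(u,v,z):
    r=H[:3,:3]@np.array([(u-c["cx"])/c["fx"],(v-c["cy"])/c["fy"],1]);return np.round((H[:3,3]+r*(z-H[2,3])/r[2])*1000,1)[:2]
print("blade ends",px(250,107,.01),px(250,221,.01)); print("mat",[px(*k,.004).tolist() for k in((180,82),(275,65),(299,242),(217,254))])
print("handle",px(241,145,.056),px(260,145,.056),px(241,196,.056),px(260,196,.056))
```

```text
0.0075 (array([ 525.3, -202.9]), array([162.7,  38.9]), 5.8, 1030) 0.0106
0.05 (array([ 519.4, -204.3]), array([21.1, 63.5]), 89.3, 1011) 0.0563
blade ends [ 597.2 -199.7] [ 447.6 -198.5]
mat [[626.5, -115.3], [644.7, -229.7], [412.6, -268.0], [393.9, -150.4]]
handle [ 557.4 -189.9] [ 557.2 -210.9] [ 498.3 -188.9] [ 498.2 -211. ]
```

>>> play_rows(
  steps=[
    {"claw": 0, "dp": [0, -0.005, 0.02], "angular": [0, 0, 0]},
    {"claw": 0, "dp": [0, 0, 0.035], "angular": [0, 0, 0]},
    {"claw": 0, "dp": [0, 0, 0.035], "angular": [0, 0, 0]},
    {"claw": 0, "dp": [0, 0, 0.035], "angular": [0, 0, 0]},
    {"claw": 0, "dp": [0, 0, 0.035], "angular": [0, 0, 0]},
    {"claw": 0, "dp": [0, 0, 0.028], "angular": [0, 0, 0]},
    {"claw": 0, "dp": [0, 0, 0.017], "angular": [0, 0, 0]},
    {"claw": 0, "dp": [0, 0, 0.008], "angular": [0, 0, 0]},
  ],
)

```text
clock: 2.2
tcp_pos: [0.5176, -0.202, 0.0229]
orientation: [-0.001, 1.0, -0.006, -0.003]
wrist_force: [-0.2, 0.6, -0.4]
finger_gap: 0.0854
```

>>> play_rows(
  force=100,
  steps=[
    {"claw": 100, "dp": [0, 0, 0], "angular": [0, 0, 0]},
    {"claw": 150, "dp": [0, 0, 0], "angular": [0, 0, 0]},
    {"claw": 255, "dp": [0, 0, 0], "angular": [0, 0, 0]},
    {"claw": 255, "dp": [0, 0, 0], "angular": [0, 0, 0]},
    {"claw": 255, "dp": [0, 0, 0], "angular": [0, 0, 0]},
    {"claw": 255, "dp": [0, 0, 0], "angular": [0, 0, 0]},
    {"claw": 255, "dp": [0, 0, 0], "angular": [0, 0, 0]},
    {"claw": 255, "dp": [0, 0, 0], "angular": [0, 0, 0]},
  ],
)

```text
clock: 2.87
tcp_pos: [0.5215, -0.2035, 0.0279]
orientation: [0.001, 1.0, -0.005, 0.001]
wrist_force: [-0.5, -0.8, 5.9]
finger_gap: 0.0211
```

>>> play_rows(
  steps=[
    {"claw": 255, "dp": [0, 0, -0.005], "angular": [0, 0, 0]},
    {"claw": 255, "dp": [0, 0, -0.015], "angular": [0, 0, 0]},
    {"claw": 255, "dp": [0, 0, -0.03], "angular": [0, 0, 0]},
    {"claw": 255, "dp": [0, 0, -0.035], "angular": [0, 0, 0]},
    {"claw": 255, "dp": [0, 0, -0.035], "angular": [0, 0, 0]},
    {"claw": 255, "dp": [0, 0, -0.035], "angular": [0, 0, 0]},
    {"claw": 255, "dp": [0, 0, -0.03], "angular": [0, 0, 0]},
    {"claw": 255, "dp": [0, 0, -0.01], "angular": [0, 0, 0]},
  ],
)

```text
clock: 3.53
tcp_pos: [0.5219, -0.2035, 0.2262]
orientation: [0.002, 1.0, -0.005, 0.003]
wrist_force: [1.6, 0.0, -2.5]
finger_gap: 0.0209
```

>>> play_rows(
  steps=[
    {"claw": 255, "dp": [0, 0, 0], "angular": [0, 0, 0]},
    {"claw": 255, "dp": [-0.01, -0.02, 0], "angular": [0, 0, 2.7]},
    {"claw": 255, "dp": [-0.01, -0.03, 0], "angular": [0, 0, 2.7]},
    {"claw": 255, "dp": [-0.01, -0.03, 0], "angular": [0, 0, 0]},
    {"claw": 255, "dp": [-0.01, -0.03, 0], "angular": [0, 0, 0]},
    {"claw": 255, "dp": [0, -0.02, 0], "angular": [0, 0, 0]},
    {"claw": 255, "dp": [0, 0, 0], "angular": [0, 0, 0]},
    {"claw": 255, "dp": [0, 0, 0], "angular": [0, 0, 0]},
  ],
)

```text
clock: 4.2
tcp_pos: [0.4895, -0.0691, 0.2188]
orientation: [-0.0, 0.999, -0.051, -0.002]
wrist_force: [0.5, 0.1, -3.9]
finger_gap: 0.0207
```

Run:
```python
from h import *
s,T=tool(); print(np.round(T,4).tolist(),np.round(s["wrist_force"],2),np.round(s["ft_torque"],2),s["joint_pos"])
for i in range(3):
    pw,dw=env.read_camera("wrist"); s=env.get_state(); print(np.round(s["wrist_force"],2),np.round(s["tcp_pos"],4))
p,d=env.read_camera("side"); cv2.imwrite("pics/s2.png",cv2.resize(p[120:340,180:420,::-1],None,fx=2.5,fy=2.5,interpolation=2)); np.save("pics/s2.npy",d)
cv2.imwrite("pics/w2.png",pw[:,:,::-1]);np.save("pics/w2.npy",dw)
a=cv2.imread("pics/s2.png");b=cv2.imread("pics/w2.png");b=b[:,:];a=cv2.resize(a,(420,385));b=cv2.resize(b,(380,285))
o=np.zeros((385,800,3),np.uint8);o[:,:420]=a;o[:285,420:]=b;cv2.imwrite("pics/sw2.png",o)
```

```text
[[0.9947, -0.1027, -0.0039, 0.4895], [-0.1027, -0.9947, 0.0008, -0.0691], [-0.004, -0.0004, -1.0, 0.2188], [0.0, 0.0, 0.0, 1.0]] [ 0.52  0.14 -3.93] [-0.01  0.04  0.01] [-3.02603790e-01  1.68492263e-01 -1.93077336e-01  1.21323586e+00
 -3.91328910e-04  2.94184733e+00]
[ 0.7  -1.11 -4.13] [ 0.4899 -0.0701  0.2192]
[ 0.24  0.43 -3.34] [ 0.4903 -0.0707  0.2196]
[ 0.33 -0.14 -3.55] [ 0.4905 -0.071   0.2199]
```

View pics/sw2.png

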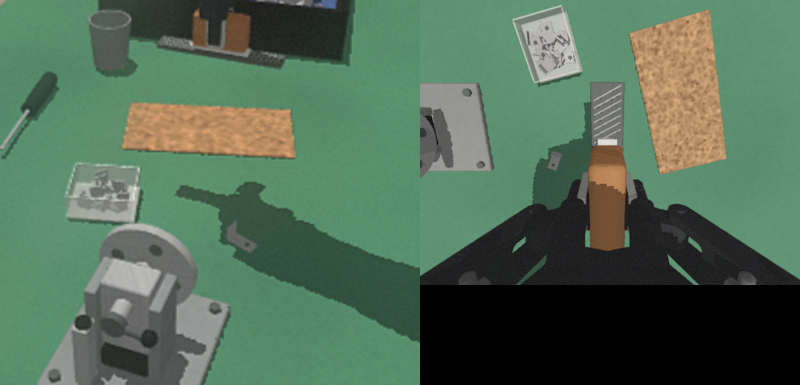

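The file is held level, with baseline Fz about -3.5 N. At the stand, joint 6 would pass its range at this yaw, so I'll turn the tool by half a turn (the file's two ends are alike).

>>> play_rows(
  steps=[
    {"claw": 255, "dp": [0, 0, 0], "angular": [0, 0, -7.1]},
    {"claw": 255, "dp": [0, 0, 0], "angular": [0, 0, -7.1]},
    {"claw": 255, "dp": [0, 0, 0], "angular": [0, 0, -7.1]},
    {"claw": 255, "dp": [0, 0, 0], "angular": [0, 0, -7.1]},
    {"claw": 255, "dp": [0, 0, 0], "angular": [0, 0, -7.1]},
    {"claw": 255, "dp": [0, 0, 0], "angular": [0, 0, -7.1]},
    {"claw": 255, "dp": [0, 0, 0], "angular": [0, 0, -7.1]},
    {"claw": 255, "dp": [0, 0, 0], "angular": [0, 0, -7.1]},
  ],
)

```text
clock: 5.07
tcp_pos: [0.4909, -0.0715, 0.2208]
orientation: [-0.0, 0.903, 0.431, -0.0]
wrist_force: [-0.1, 0.3, -3.8]
finger_gap: 0.0207
```

>>> play_rows(
  steps=[
    {"claw": 255, "dp": [0, 0, 0], "angular": [0, 0, -7.1]},
    {"claw": 255, "dp": [0, 0, 0], "angular": [0, 0, -7.1]},
    {"claw": 255, "dp": [0, 0, 0], "angular": [0, 0, -7.1]},
    {"claw": 255, "dp": [0, 0, 0], "angular": [0, 0, -7.1]},
    {"claw": 255, "dp": [0, 0, 0], "angular": [0, 0, -7.1]},
    {"claw": 255, "dp": [0, 0, 0], "angular": [0, 0, -7.1]},
    {"claw": 255, "dp": [0, 0, 0], "angular": [0, 0, -7.1]},
    {"claw": 255, "dp": [0, 0, 0], "angular": [0, 0, -7.1]},
  ],
)

```text
clock: 5.73
tcp_pos: [0.4909, -0.0715, 0.2208]
orientation: [-0.0, 0.589, 0.808, -0.0]
wrist_force: [-0.0, -0.3, -3.8]
finger_gap: 0.0209
```

>>> play_rows(
  steps=[
    {"claw": 255, "dp": [0, 0, 0], "angular": [0, 0, -7.1]},
    {"claw": 255, "dp": [0, 0, 0], "angular": [0, 0, -7.1]},
    {"claw": 255, "dp": [0, 0, 0], "angular": [0, 0, -7.1]},
    {"claw": 255, "dp": [0, 0, 0], "angular": [0, 0, -7.1]},
    {"claw": 255, "dp": [0, 0, 0], "angular": [0, 0, -7.1]},
    {"claw": 255, "dp": [0, 0, 0], "angular": [0, 0, -7.1]},
    {"claw": 255, "dp": [0, 0, 0], "angular": [0, 0, -7.1]},
    {"claw": 255, "dp": [0, 0, 0], "angular": [0, 0, -7.1]},
  ],
)

```text
clock: 6.4
tcp_pos: [0.4909, -0.0716, 0.2209]
orientation: [-0.0, 0.134, 0.991, -0.0]
wrist_force: [0.2, 0.6, -3.4]
finger_gap: 0.0209
```

>>> play_rows(
  steps=[
    {"claw": 255, "dp": [0, 0, 0], "angular": [0, 0, -4.8]},
    {"claw": 255, "dp": [0, 0, 0], "angular": [0, 0, -4.8]},
    {"claw": 255, "dp": [0.011, 0.025, 0], "angular": [0, 0, 0]},
    {"claw": 255, "dp": [0.011, 0.035, 0], "angular": [0, 0, 0]},
    {"claw": 255, "dp": [0.011, 0.035, 0], "angular": [0, 0, 0]},
    {"claw": 255, "dp": [0.011, 0.035, 0], "angular": [0, 0, 0]},
    {"claw": 255, "dp": [0.011, 0.035, 0], "angular": [0, 0, 0]},
    {"claw": 255, "dp": [0.011, 0.035, 0], "angular": [0, 0, 0]},
  ],
)

```text
clock: 7.07
tcp_pos: [0.4462, 0.1359, 0.221]
orientation: [0.0, 0.054, 0.999, -0.0]
wrist_force: [0.4, -0.1, -3.2]
finger_gap: 0.0208
```

>>> play_rows(
  steps=[
    {"claw": 255, "dp": [0, 0.03, 0], "angular": [0, 0, 0]},
    {"claw": 255, "dp": [0, 0.025, 0], "angular": [0, 0, 0]},
    {"claw": 255, "dp": [0, 0.01, 0], "angular": [0, 0, 0]},
    {"claw": 255, "dp": [0, 0, 0], "angular": [0, 0, 0]},
    {"claw": 255, "dp": [0, 0, 0], "angular": [0, 0, 0]},
    {"claw": 255, "dp": [0, 0, 0], "angular": [0, 0, 0]},
    {"claw": 255, "dp": [0, 0, 0], "angular": [0, 0, 0]},
    {"claw": 255, "dp": [0, 0, 0], "angular": [0, 0, 0]},
  ],
)

```text
clock: 7.73
tcp_pos: [0.4533, 0.1988, 0.2212]
orientation: [-0.0, 0.054, 0.999, -0.0]
wrist_force: [0.5, 0.0, -3.6]
finger_gap: 0.021
```

Run:
```python
from h import *
s,T=tool(); print(s["clock"],np.round(T,4).tolist(),np.round(s["wrist_force"],2),np.round(s["joint_pos"],3))
c=env.calibration("wrist");H=np.array(c["hand_eye"])
d=np.load("pics/w2.npy");P=cloud(d,c,H)*1000
# blade front portion in tool frame (view px from 380x285 panel -> x1.347)
Q=P[115:185,228:278].reshape(-1,3);m=(Q[:,2]>5)&(Q[:,2]<40);Q=Q[m]
A=np.c_[Q[:,0],Q[:,1],np.ones(len(Q))];print("blade top plane z=ax+by+c",np.linalg.lstsq(A,Q[:,2],rcond=None)[0],rect(Q),Q.min(0),Q.max(0))
pw,dw=env.read_camera("wrist");pt,dt=env.read_camera("top");ps,ds=env.read_camera("side")
for n,x in(("wrist",dw),("top",dt),("side",ds)):np.save(f"pics/{n}3.npy",x)
a=cv2.resize(pw[:,:,::-1],(400,300));b=cv2.resize(ps[150:390,150:400,::-1],(400,384));o=np.zeros((384,800,3),np.uint8);o[:300,:400]=a;o[:,400:]=b
cv2.imwrite("pics/sw3.png",o)
```

```text
7.7333 [[-0.9942, 0.1071, -0.0001, 0.4533], [0.1071, 0.9942, -0.0004, 0.1988], [0.0001, -0.0004, -1.0, 0.2212], [0.0, 0.0, 0.0, 1.0]] [ 0.5   0.03 -3.58] [ 0.251  0.165 -0.191  1.215 -0.     0.358]
blade top plane z=ax+by+c [ 6.14512080e-04 -6.97012341e-03  1.72770174e+01] (array([51998.2,  -726.6]), array([37196.9, 23981.9]), 0.1, 3128) [ 33.38432086 -12.73980878  15.26272466] [70.5927112  11.26344534 19.52998587]
```

View pics/sw3.png

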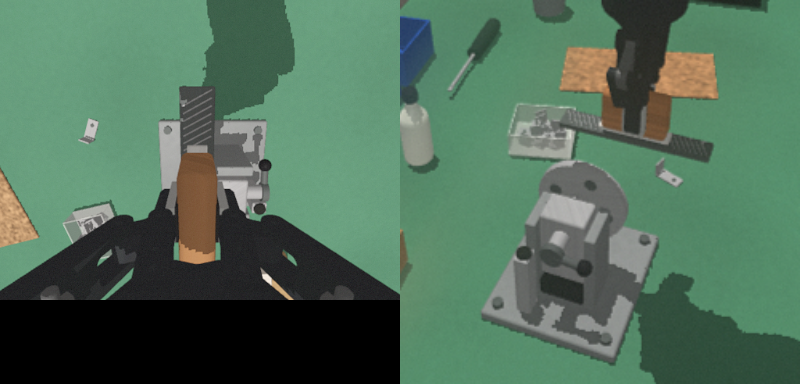

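>>> play_rows(
  steps=[
    {"claw": 255, "dp": [0.007, 0, 0.005], "angular": [0, 0, 0]},
    {"claw": 255, "dp": [0, 0, 0.01], "angular": [0, 0, 0]},
    {"claw": 255, "dp": [0, 0, 0.01], "angular": [0, 0, 0]},
    {"claw": 255, "dp": [0, 0, 0.01], "angular": [0, 0, 0]},
    {"claw": 255, "dp": [0, 0, 0.005], "angular": [0, 0, 0]},
    {"claw": 255, "dp": [0, 0, 0.002], "angular": [0, 0, 0]},
    {"claw": 255, "dp": [0, 0, 0.002], "angular": [0, 0, 0]},
    {"claw": 255, "dp": [0, 0, 0], "angular": [0, 0, 0]},
  ],
)

```text
clock: 8.55
tcp_pos: [0.4461, 0.2007, 0.1769]
orientation: [-0.0, 0.053, 0.999, -0.0]
wrist_force: [-0.0, -1.0, -1.8]
finger_gap: 0.0213
```

>>> play_rows(
  steps=[
    {"claw": 255, "dp": [0, 0, 0.0005], "angular": [0, 0, 0]},
    {"claw": 255, "dp": [0, 0, 0.0005], "angular": [0, 0, 0]},
    {"claw": 255, "dp": [0, 0, 0.0005], "angular": [0, 0, 0]},
    {"claw": 255, "dp": [0, 0, 0.0005], "angular": [0, 0, 0]},
    {"claw": 255, "dp": [0, 0, 0.0005], "angular": [0, 0, 0]},
    {"claw": 255, "dp": [0, 0, 0.0005], "angular": [0, 0, 0]},
    {"claw": 255, "dp": [0, 0, 0], "angular": [0, 0, 0]},
    {"claw": 255, "dp": [0, 0, 0], "angular": [0, 0, 0]},
  ],
)

```text
clock: 9.22
tcp_pos: [0.4461, 0.2007, 0.1743]
orientation: [0.0, 0.053, 0.999, -0.0]
wrist_force: [-0.5, 0.4, -3.7]
finger_gap: 0.0207
```

>>> play_rows(
  steps=[
    {"claw": 255, "dp": [0, 0, 0.0005], "angular": [0, 0, 0]},
    {"claw": 255, "dp": [0, 0, 0.0005], "angular": [0, 0, 0]},
    {"claw": 255, "dp": [0, 0, 0.0005], "angular": [0, 0, 0]},
    {"claw": 255, "dp": [0, 0, 0.0005], "angular": [0, 0, 0]},
    {"claw": 255, "dp": [0, 0, 0], "angular": [0, 0, 0]},
    {"claw": 255, "dp": [0, 0, 0], "angular": [0, 0, 0]},
    {"claw": 255, "dp": [0, 0, 0], "angular": [0, 0, 0]},
    {"claw": 255, "dp": [0, 0, 0], "angular": [0, 0, 0]},
  ],
)

```text
clock: 9.88
tcp_pos: [0.4462, 0.2007, 0.1723]
orientation: [0.0, 0.053, 0.999, -0.0]
wrist_force: [-0.2, 0.2, -3.8]
finger_gap: 0.0207
```

>>> play_rows(
  steps=[
    {"claw": 255, "dp": [0, 0, 0.0005], "angular": [0, 0, 0]},
    {"claw": 255, "dp": [0, 0, 0.0005], "angular": [0, 0, 0]},
    {"claw": 255, "dp": [0, 0, 0], "angular": [0, 0, 0]},
    {"claw": 255, "dp": [0, 0, 0], "angular": [0, 0, 0]},
    {"claw": 255, "dp": [0, 0, 0], "angular": [0, 0, 0]},
    {"claw": 255, "dp": [0, 0, 0], "angular": [0, 0, 0]},
    {"claw": 255, "dp": [0, 0, 0], "angular": [0, 0, 0]},
    {"claw": 255, "dp": [0, 0, 0], "angular": [0, 0, 0]},
  ],
)

```text
clock: 10.55
tcp_pos: [0.4462, 0.2007, 0.1713]
orientation: [0.0, 0.053, 0.999, -0.0]
wrist_force: [0.0, 0.2, -3.2]
finger_gap: 0.0205
```

>>> play_rows(
  steps=[
    {"claw": 255, "dp": [0, 0, 0.0005], "angular": [0, 0, 0]},
    {"claw": 255, "dp": [0, 0, 0.0005], "angular": [0, 0, 0]},
    {"claw": 255, "dp": [0, 0, 0.0005], "angular": [0, 0, 0]},
    {"claw": 255, "dp": [0, 0, 0], "angular": [0, 0, 0]},
    {"claw": 255, "dp": [0, 0, 0], "angular": [0, 0, 0]},
    {"claw": 255, "dp": [0, 0, 0], "angular": [0, 0, 0]},
    {"claw": 255, "dp": [0, 0, 0], "angular": [0, 0, 0]},
    {"claw": 255, "dp": [0, 0, 0], "angular": [0, 0, 0]},
  ],
)

```text
clock: 11.22
tcp_pos: [0.4462, 0.2007, 0.1698]
orientation: [0.0, 0.053, 0.999, -0.0]
wrist_force: [-0.0, -0.0, -3.2]
finger_gap: 0.0207
```

>>> play_rows(
  steps=[
    {"claw": 255, "dp": [0, 0, 0.0005], "angular": [0, 0, 0]},
    {"claw": 255, "dp": [0, 0, 0.0005], "angular": [0, 0, 0]},
    {"claw": 255, "dp": [0, 0, 0], "angular": [0, 0, 0]},
    {"claw": 255, "dp": [0, 0, 0], "angular": [0, 0, 0]},
    {"claw": 255, "dp": [0, 0, 0], "angular": [0, 0, 0]},
    {"claw": 255, "dp": [0, 0, 0], "angular": [0, 0, 0]},
    {"claw": 255, "dp": [0, 0, 0], "angular": [0, 0, 0]},
    {"claw": 255, "dp": [0, 0, 0], "angular": [0, 0, 0]},
  ],
)

```text
clock: 11.88
tcp_pos: [0.4461, 0.2007, 0.1687]
orientation: [-0.0, 0.053, 0.999, -0.0]
wrist_force: [-0.1, -0.0, -3.7]
finger_gap: 0.0209
```

>>> play_rows(
  steps=[
    {"claw": 255, "dp": [0, 0, 0.0005], "angular": [0, 0, 0]},
    {"claw": 255, "dp": [0, 0, 0.0005], "angular": [0, 0, 0]},
    {"claw": 255, "dp": [0, 0, 0], "angular": [0, 0, 0]},
    {"claw": 255, "dp": [0, 0, 0], "angular": [0, 0, 0]},
    {"claw": 255, "dp": [0, 0, 0], "angular": [0, 0, 0]},
    {"claw": 255, "dp": [0, 0, 0], "angular": [0, 0, 0]},
    {"claw": 255, "dp": [0, 0, 0], "angular": [0, 0, 0]},
    {"claw": 255, "dp": [0, 0, 0], "angular": [0, 0, 0]},
  ],
)

```text
clock: 12.55
tcp_pos: [0.4463, 0.2007, 0.168]
orientation: [0.0, 0.053, 0.999, -0.0]
wrist_force: [-1.5, -0.7, 2.6]
finger_gap: 0.0208
```

>>> play_rows(
  steps=[
    {"claw": 255, "dp": [0, 0, 0.0005], "angular": [0, 0, 0]},
    {"claw": 255, "dp": [0, 0, 0.0005], "angular": [0, 0, 0]},
    {"claw": 255, "dp": [0, 0, 0], "angular": [0, 0, 0]},
    {"claw": 255, "dp": [0, 0, 0], "angular": [0, 0, 0]},
    {"claw": 255, "dp": [0, 0, 0], "angular": [0, 0, 0]},
    {"claw": 255, "dp": [0, 0, 0], "angular": [0, 0, 0]},
    {"claw": 255, "dp": [0, 0, 0], "angular": [0, 0, 0]},
    {"claw": 255, "dp": [0, 0, 0], "angular": [0, 0, 0]},
  ],
)

```text
clock: 13.22
tcp_pos: [0.4469, 0.2007, 0.1675]
orientation: [0.001, 0.053, 0.999, 0.0]
wrist_force: [-2.4, -0.1, 4.8]
finger_gap: 0.0211
```

Contact is at TCP z ≈ 0.1683, so the rim top is ≈ 0.145 and the blank's offset points about straight down. The rim will therefore rise as it turns. First stroke now.

>>> play_rows(
  steps=[
    {"claw": 255, "dp": [-0.0015, 0, 0.0002], "angular": [0, 0, 0]},
    {"claw": 255, "dp": [-0.0033, 0, 0.0002], "angular": [0, 0, 0]},
    {"claw": 255, "dp": [-0.0033, 0, 0], "angular": [0, 0, 0]},
    {"claw": 255, "dp": [-0.0033, 0, 0], "angular": [0, 0, 0]},
    {"claw": 255, "dp": [-0.0033, 0, 0], "angular": [0, 0, 0]},
    {"claw": 255, "dp": [-0.0033, 0, 0], "angular": [0, 0, 0]},
    {"claw": 255, "dp": [-0.0033, 0, 0], "angular": [0, 0, 0]},
    {"claw": 255, "dp": [-0.0033, 0, 0], "angular": [0, 0, 0]},
  ],
)

```text
clock: 13.88
tcp_pos: [0.4699, 0.1982, 0.1679]
orientation: [-0.0, 0.052, 0.999, 0.0]
wrist_force: [-8.8, -0.4, 15.8]
finger_gap: 0.0206
```

>>> play_rows(
  steps=[
    {"claw": 255, "dp": [-0.0033, 0, -0.0008], "angular": [0, 0, 0]},
    {"claw": 255, "dp": [-0.0033, 0, -0.0008], "angular": [0, 0, 0]},
    {"claw": 255, "dp": [-0.0033, 0, -0.0003], "angular": [0, 0, 0]},
    {"claw": 255, "dp": [-0.0033, 0, -0.0002], "angular": [0, 0, 0]},
    {"claw": 255, "dp": [-0.0033, 0, -0.0002], "angular": [0, 0, 0]},
    {"claw": 255, "dp": [-0.0033, 0, -0.0002], "angular": [0, 0, 0]},
    {"claw": 255, "dp": [-0.0033, 0, -0.0002], "angular": [0, 0, 0]},
    {"claw": 255, "dp": [-0.0033, 0, -0.0002], "angular": [0, 0, 0]},
  ],
)

```text
clock: 14.55
tcp_pos: [0.4956, 0.1957, 0.1703]
orientation: [-0.001, 0.052, 0.999, 0.0]
wrist_force: [-7.9, -0.3, 13.2]
finger_gap: 0.0213
```

>>> play_rows(
  steps=[
    {"claw": 255, "dp": [-0.0033, 0, -0.0008], "angular": [0, 0, 0]},
    {"claw": 255, "dp": [-0.0033, 0, -0.0007], "angular": [0, 0, 0]},
    {"claw": 255, "dp": [-0.0033, 0, -0.0004], "angular": [0, 0, 0]},
    {"claw": 255, "dp": [-0.0033, 0, -0.0003], "angular": [0, 0, 0]},
    {"claw": 255, "dp": [-0.0033, 0, -0.0003], "angular": [0, 0, 0]},
    {"claw": 255, "dp": [-0.0033, 0, -0.0003], "angular": [0, 0, 0]},
    {"claw": 255, "dp": [-0.0033, 0, -0.0003], "angular": [0, 0, 0]},
    {"claw": 255, "dp": [-0.0033, 0, -0.0002], "angular": [0, 0, 0]},
  ],
)

```text
clock: 15.22
tcp_pos: [0.5234, 0.1925, 0.1722]
orientation: [-0.0, 0.053, 0.999, -0.0]
wrist_force: [-1.5, 0.1, -0.0]
finger_gap: 0.021
```

>>> play_rows(
  steps=[
    {"claw": 255, "dp": [-0.0033, 0, 0.0005], "angular": [0, 0, 0]},
    {"claw": 255, "dp": [-0.0033, 0, 0.0003], "angular": [0, 0, 0]},
    {"claw": 255, "dp": [-0.0033, 0, 0], "angular": [0, 0, 0]},
    {"claw": 255, "dp": [-0.0033, 0, -0.0002], "angular": [0, 0, 0]},
    {"claw": 255, "dp": [-0.0033, 0, -0.0002], "angular": [0, 0, 0]},
    {"claw": 255, "dp": [-0.0033, 0, -0.0002], "angular": [0, 0, 0]},
    {"claw": 255, "dp": [-0.0033, 0, -0.0002], "angular": [0, 0, 0]},
    {"claw": 255, "dp": [-0.0033, 0, -0.0002], "angular": [0, 0, 0]},
  ],
)

```text
clock: 15.88
tcp_pos: [0.5497, 0.1898, 0.1726]
orientation: [-0.0, 0.053, 0.999, -0.0]
wrist_force: [-3.1, -0.3, 2.3]
finger_gap: 0.0206
```

>>> play_rows(
  steps=[
    {"claw": 255, "dp": [-0.0033, 0, 0.0003], "angular": [0, 0, 0]},
    {"claw": 255, "dp": [-0.0033, 0, 0.0002], "angular": [0, 0, 0]},
    {"claw": 255, "dp": [-0.0033, 0, 0], "angular": [0, 0, 0]},
    {"claw": 255, "dp": [-0.0033, 0, -0.0002], "angular": [0, 0, 0]},
    {"claw": 255, "dp": [-0.0033, 0, -0.0002], "angular": [0, 0, 0]},
    {"claw": 255, "dp": [-0.0033, 0, -0.0002], "angular": [0, 0, 0]},
    {"claw": 255, "dp": [-0.0025, 0, -0.003], "angular": [0, 0, 0]},
    {"claw": 255, "dp": [0, 0, -0.015], "angular": [0, 0, 0]},
  ],
)

```text
clock: 16.55
tcp_pos: [0.5715, 0.1868, 0.1878]
orientation: [-0.002, 0.053, 0.999, -0.001]
wrist_force: [-0.9, -0.3, -4.2]
finger_gap: 0.021
```

>>> play_rows(
  steps=[
    {"claw": 255, "dp": [0, 0, -0.015], "angular": [0, 0, 0]},
    {"claw": 255, "dp": [0.005, 0, -0.005], "angular": [0, 0, 0]},
    {"claw": 255, "dp": [0.015, 0, 0], "angular": [0, 0, 0]},
    {"claw": 255, "dp": [0.02, 0, 0], "angular": [0, 0, 0]},
    {"claw": 255, "dp": [0.025, 0, 0], "angular": [0, 0, 0]},
    {"claw": 255, "dp": [0.025, 0, 0], "angular": [0, 0, 0]},
    {"claw": 255, "dp": [0.025, 0, 0], "angular": [0, 0, 0]},
    {"claw": 255, "dp": [0.005, 0, 0], "angular": [0, 0, 0]},
  ],
)

```text
clock: 17.22
tcp_pos: [0.4481, 0.2001, 0.21]
orientation: [-0.002, 0.052, 0.999, -0.0]
wrist_force: [-0.3, -1.0, -3.6]
finger_gap: 0.0212
```

Run:
```python
from h import *
s,T=tool(); print(s["clock"],np.round(s["tcp_pos"],4),np.round(s["wrist_force"],2))
ps,ds=env.read_camera("side");pt,dt=env.read_camera("top")
np.save("pics/s4.npy",ds)
b=cv2.resize(ps[150:350,150:350,::-1],(560,560),interpolation=2)
cv2.imwrite("pics/s4.png",b)
```

```text
17.2167 [0.4481 0.2001 0.21  ] [-0.26 -1.04 -3.58]
```

View pics/s4.png

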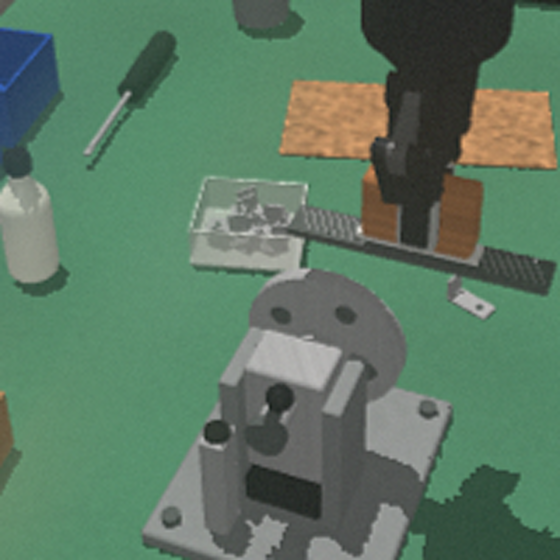

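The index arm (ball ~(279,398), hub ~(265,437)) is now nearly upright after stroke 1. Next come the touchdown and the second stroke.

>>> play_rows(
  steps=[
    {"claw": 255, "dp": [0.006, 0, 0.01], "angular": [0, 0, 0]},
    {"claw": 255, "dp": [0, 0, 0.01], "angular": [0, 0, 0]},
    {"claw": 255, "dp": [0, 0, 0.01], "angular": [0, 0, 0]},
    {"claw": 255, "dp": [0, 0, 0.003], "angular": [0, 0, 0]},
    {"claw": 255, "dp": [0, 0, 0.002], "angular": [0, 0, 0]},
    {"claw": 255, "dp": [0, 0, 0], "angular": [0, 0, 0]},
    {"claw": 255, "dp": [0, 0, 0], "angular": [0, 0, 0]},
    {"claw": 255, "dp": [0, 0, 0], "angular": [0, 0, 0]},
  ],
)

```text
clock: 17.98
tcp_pos: [0.4468, 0.2008, 0.1762]
orientation: [0.0, 0.053, 0.999, 0.0]
wrist_force: [0.5, -1.0, -2.8]
finger_gap: 0.0207
```

>>> play_rows(
  steps=[
    {"claw": 255, "dp": [0, 0, 0.0005], "angular": [0, 0, 0]},
    {"claw": 255, "dp": [0, 0, 0.0005], "angular": [0, 0, 0]},
    {"claw": 255, "dp": [0, 0, 0.0005], "angular": [0, 0, 0]},
    {"claw": 255, "dp": [0, 0, 0], "angular": [0, 0, 0]},
    {"claw": 255, "dp": [0, 0, 0], "angular": [0, 0, 0]},
    {"claw": 255, "dp": [0, 0, 0], "angular": [0, 0, 0]},
    {"claw": 255, "dp": [0, 0, 0], "angular": [0, 0, 0]},
    {"claw": 255, "dp": [0, 0, 0], "angular": [0, 0, 0]},
  ],
)

```text
clock: 18.65
tcp_pos: [0.4462, 0.2007, 0.1744]
orientation: [0.0, 0.053, 0.999, -0.0]
wrist_force: [-0.0, -0.6, -3.5]
finger_gap: 0.0208
```

Run:
```python
from h import *
c=env.calibration("side");P=cloud(np.load("pics/s4.npy"),c)*1000
X=np.array([.9942,-.1071,0]);Y=np.array([.1071,.9942,0]);O=np.array([512,192,0])
for u,v in((249.6,292),(245,306),(227,304)):
    q=np.nanmedian(P[int(v)-1:int(v)+2,int(u)-1:int(u)+2].reshape(-1,3),0)-O; print(np.round([q@X,q@Y,q[2]],1))
```

```text
[-12.6  91.3 139.1]
[ -4.9  90.3 103.6]
[27.8 87.6 92.8]
```

>>> play_rows(
  steps=[
    {"claw": 255, "dp": [0, 0, 0.0005], "angular": [0, 0, 0]},
    {"claw": 255, "dp": [0, 0, 0.0005], "angular": [0, 0, 0]},
    {"claw": 255, "dp": [0, 0, 0.0003], "angular": [0, 0, 0]},
    {"claw": 255, "dp": [0, 0, 0], "angular": [0, 0, 0]},
    {"claw": 255, "dp": [0, 0, 0], "angular": [0, 0, 0]},
    {"claw": 255, "dp": [0, 0, 0], "angular": [0, 0, 0]},
    {"claw": 255, "dp": [0, 0, 0], "angular": [0, 0, 0]},
    {"claw": 255, "dp": [0, 0, 0], "angular": [0, 0, 0]},
  ],
)

```text
clock: 19.32
tcp_pos: [0.4463, 0.2007, 0.1733]
orientation: [0.0, 0.053, 0.999, 0.0]
wrist_force: [-2.3, -0.6, 1.3]
finger_gap: 0.0207
```

>>> play_rows(
  steps=[
    {"claw": 255, "dp": [-0.0015, 0, 0.0004], "angular": [0, 0, 0]},
    {"claw": 255, "dp": [-0.0033, 0, 0.0003], "angular": [0, 0, 0]},
    {"claw": 255, "dp": [-0.0033, 0, -0.0001], "angular": [0, 0, 0]},
    {"claw": 255, "dp": [-0.0033, 0, -0.0002], "angular": [0, 0, 0]},
    {"claw": 255, "dp": [-0.0033, 0, -0.0002], "angular": [0, 0, 0]},
    {"claw": 255, "dp": [-0.0033, 0, -0.0002], "angular": [0, 0, 0]},
    {"claw": 255, "dp": [-0.0033, 0, -0.0002], "angular": [0, 0, 0]},
    {"claw": 255, "dp": [-0.0033, 0, -0.0002], "angular": [0, 0, 0]},
  ],
)

```text
clock: 19.98
tcp_pos: [0.4704, 0.1984, 0.1742]
orientation: [-0.0, 0.052, 0.999, 0.0]
wrist_force: [-6.0, 0.8, 8.1]
finger_gap: 0.021
```

>>> play_rows(
  steps=[
    {"claw": 255, "dp": [-0.0033, 0, -0.0003], "angular": [0, 0, 0]},
    {"claw": 255, "dp": [-0.0033, 0, -0.0003], "angular": [0, 0, 0]},
    {"claw": 255, "dp": [-0.0033, 0, -0.0003], "angular": [0, 0, 0]},
    {"claw": 255, "dp": [-0.0033, 0, -0.0002], "angular": [0, 0, 0]},
    {"claw": 255, "dp": [-0.0033, 0, -0.0002], "angular": [0, 0, 0]},
    {"claw": 255, "dp": [-0.0033, 0, -0.0002], "angular": [0, 0, 0]},
    {"claw": 255, "dp": [-0.0033, 0, -0.0002], "angular": [0, 0, 0]},
    {"claw": 255, "dp": [-0.0033, 0, -0.0002], "angular": [0, 0, 0]},
  ],
)

```text
clock: 20.65
tcp_pos: [0.4965, 0.1956, 0.1759]
orientation: [-0.0, 0.052, 0.999, 0.0]
wrist_force: [-6.0, 0.2, 6.9]
finger_gap: 0.0211
```

>>> play_rows(
  steps=[
    {"claw": 255, "dp": [-0.0033, 0, -0.0002], "angular": [0, 0, 0]},
    {"claw": 255, "dp": [-0.0033, 0, -0.0002], "angular": [0, 0, 0]},
    {"claw": 255, "dp": [-0.0033, 0, -0.0002], "angular": [0, 0, 0]},
    {"claw": 255, "dp": [-0.0033, 0, -0.0002], "angular": [0, 0, 0]},
    {"claw": 255, "dp": [-0.0033, 0, -0.0002], "angular": [0, 0, 0]},
    {"claw": 255, "dp": [-0.0033, 0, -0.0001], "angular": [0, 0, 0]},
    {"claw": 255, "dp": [-0.0033, 0, -0.0001], "angular": [0, 0, 0]},
    {"claw": 255, "dp": [-0.0033, 0, -0.0001], "angular": [0, 0, 0]},
  ],
)

```text
clock: 21.32
tcp_pos: [0.5226, 0.1927, 0.177]
orientation: [-0.001, 0.052, 0.999, 0.0]
wrist_force: [-5.2, 0.4, 6.4]
finger_gap: 0.0207
```

>>> play_rows(
  steps=[
    {"claw": 255, "dp": [-0.0033, 0, -0.0001], "angular": [0, 0, 0]},
    {"claw": 255, "dp": [-0.0033, 0, -0.0001], "angular": [0, 0, 0]},
    {"claw": 255, "dp": [-0.0033, 0, -0.0001], "angular": [0, 0, 0]},
    {"claw": 255, "dp": [-0.0033, 0, -0.0001], "angular": [0, 0, 0]},
    {"claw": 255, "dp": [-0.0033, 0, -0.0001], "angular": [0, 0, 0]},
    {"claw": 255, "dp": [-0.0033, 0, -0.0001], "angular": [0, 0, 0]},
    {"claw": 255, "dp": [-0.0033, 0, 0], "angular": [0, 0, 0]},
    {"claw": 255, "dp": [-0.0033, 0, 0], "angular": [0, 0, 0]},
  ],
)

```text
clock: 21.98
tcp_pos: [0.5487, 0.19, 0.1775]
orientation: [-0.001, 0.052, 0.999, 0.0]
wrist_force: [-4.5, 0.2, 6.5]
finger_gap: 0.0211
```

>>> play_rows(
  steps=[
    {"claw": 255, "dp": [-0.0033, 0, -0.0001], "angular": [0, 0, 0]},
    {"claw": 255, "dp": [-0.0033, 0, 0], "angular": [0, 0, 0]},
    {"claw": 255, "dp": [-0.0033, 0, -0.0001], "angular": [0, 0, 0]},
    {"claw": 255, "dp": [-0.0033, 0, 0], "angular": [0, 0, 0]},
    {"claw": 255, "dp": [-0.0033, 0, 0], "angular": [0, 0, 0]},
    {"claw": 255, "dp": [-0.0033, 0, 0], "angular": [0, 0, 0]},
    {"claw": 255, "dp": [-0.0025, 0, -0.003], "angular": [0, 0, 0]},
    {"claw": 255, "dp": [0, 0, -0.015], "angular": [0, 0, 0]},
  ],
)

```text
clock: 22.65
tcp_pos: [0.5709, 0.187, 0.1924]
orientation: [-0.002, 0.053, 0.999, -0.001]
wrist_force: [-0.7, 0.3, -4.3]
finger_gap: 0.0208
```

>>> play_rows(
  steps=[
    {"claw": 255, "dp": [0, 0, -0.015], "angular": [0, 0, 0]},
    {"claw": 255, "dp": [0.006, 0, -0.005], "angular": [0, 0, 0]},
    {"claw": 255, "dp": [0.015, 0, 0], "angular": [0, 0, 0]},
    {"claw": 255, "dp": [0.025, 0, 0], "angular": [0, 0, 0]},
    {"claw": 255, "dp": [0.025, 0, 0], "angular": [0, 0, 0]},
    {"claw": 255, "dp": [0.025, 0, 0], "angular": [0, 0, 0]},
    {"claw": 255, "dp": [0.025, 0, 0], "angular": [0, 0, 0]},
    {"claw": 255, "dp": [0.005, 0, 0], "angular": [0, 0, 0]},
  ],
)

```text
clock: 23.32
tcp_pos: [0.4417, 0.2007, 0.2146]
orientation: [-0.002, 0.052, 0.999, -0.0]
wrist_force: [-1.2, -0.8, -3.3]
finger_gap: 0.0207
```

Run:
```python
from h import *
s,T=tool(); print(s["clock"],np.round(s["tcp_pos"],4),np.round(s["wrist_force"],2))
ps,ds=env.read_camera("side")
np.save("pics/s5.npy",ds)
cv2.imwrite("pics/s5.png",cv2.resize(ps[230:350,200:320,::-1],(600,600),interpolation=2))
```

```text
23.3167 [0.4417 0.2007 0.2146] [-1.15 -0.79 -3.3 ]
```

View pics/s5.png

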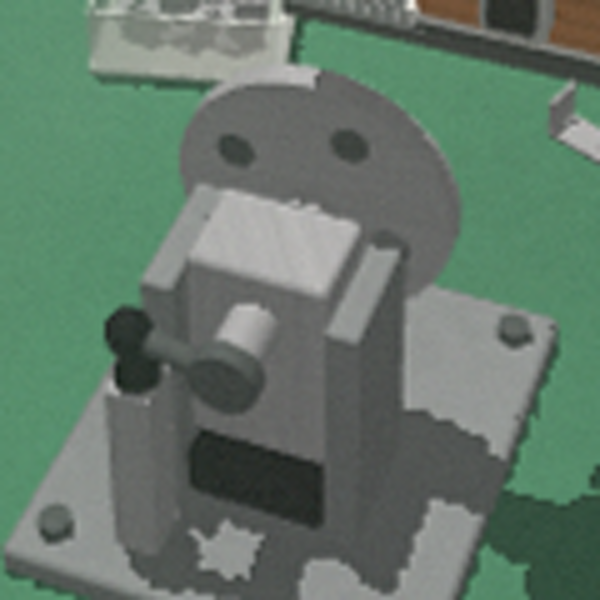

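The ball (~(128,330)) is just above the stop post cap (~(137,370)), so it isn't quite there yet. I'll make a third full stroke.

>>> play_rows(
  steps=[
    {"claw": 255, "dp": [0, 0, 0.01], "angular": [0, 0, 0]},
    {"claw": 255, "dp": [0, 0, 0.01], "angular": [0, 0, 0]},
    {"claw": 255, "dp": [0, 0, 0.01], "angular": [0, 0, 0]},
    {"claw": 255, "dp": [0, 0, 0.003], "angular": [0, 0, 0]},
    {"claw": 255, "dp": [0, 0, 0.002], "angular": [0, 0, 0]},
    {"claw": 255, "dp": [0, 0, 0], "angular": [0, 0, 0]},
    {"claw": 255, "dp": [0, 0, 0], "angular": [0, 0, 0]},
    {"claw": 255, "dp": [0, 0, 0], "angular": [0, 0, 0]},
  ],
)

```text
clock: 24.03
tcp_pos: [0.4468, 0.2007, 0.1807]
orientation: [0.0, 0.053, 0.999, 0.0]
wrist_force: [-0.3, -0.3, -2.8]
finger_gap: 0.0208
```

>>> play_rows(
  steps=[
    {"claw": 255, "dp": [0, 0, 0.0005], "angular": [0, 0, 0]},
    {"claw": 255, "dp": [0, 0, 0.0005], "angular": [0, 0, 0]},
    {"claw": 255, "dp": [0, 0, 0.0005], "angular": [0, 0, 0]},
    {"claw": 255, "dp": [0, 0, 0.0005], "angular": [0, 0, 0]},
    {"claw": 255, "dp": [0, 0, 0.0004], "angular": [0, 0, 0]},
    {"claw": 255, "dp": [0, 0, 0], "angular": [0, 0, 0]},
    {"claw": 255, "dp": [0, 0, 0], "angular": [0, 0, 0]},
    {"claw": 255, "dp": [0, 0, 0], "angular": [0, 0, 0]},
  ],
)

```text
clock: 24.7
tcp_pos: [0.4464, 0.2008, 0.1783]
orientation: [0.0, 0.053, 0.999, 0.0]
wrist_force: [-1.3, -0.2, -1.3]
finger_gap: 0.021
```

>>> play_rows(
  steps=[
    {"claw": 255, "dp": [-0.0005, 0, 0.0006], "angular": [0, 0, 0]},
    {"claw": 255, "dp": [-0.003, 0, 0.0005], "angular": [0, 0, 0]},
    {"claw": 255, "dp": [-0.0033, 0, 0.0001], "angular": [0, 0, 0]},
    {"claw": 255, "dp": [-0.0033, 0, 0], "angular": [0, 0, 0]},
    {"claw": 255, "dp": [-0.0033, 0, 0], "angular": [0, 0, 0]},
    {"claw": 255, "dp": [-0.0033, 0, 0], "angular": [0, 0, 0]},
    {"claw": 255, "dp": [-0.0033, 0, 0], "angular": [0, 0, 0]},
    {"claw": 255, "dp": [-0.0033, 0, 0], "angular": [0, 0, 0]},
  ],
)

```text
clock: 25.37
tcp_pos: [0.4695, 0.1985, 0.1776]
orientation: [-0.0, 0.052, 0.999, 0.0]
wrist_force: [-3.7, 0.4, 6.1]
finger_gap: 0.0209
```

F ≈ 9.6 N, so I'll hold it and continue.

>>> play_rows(
  steps=[
    {"claw": 255, "dp": [-0.0033, 0, 0], "angular": [0, 0, 0]},
    {"claw": 255, "dp": [-0.0033, 0, 0], "angular": [0, 0, 0]},
    {"claw": 255, "dp": [-0.0033, 0, 0], "angular": [0, 0, 0]},
    {"claw": 255, "dp": [-0.0033, 0, 0], "angular": [0, 0, 0]},
    {"claw": 255, "dp": [-0.0033, 0, 0], "angular": [0, 0, 0]},
    {"claw": 255, "dp": [-0.0033, 0, 0], "angular": [0, 0, 0]},
    {"claw": 255, "dp": [-0.0033, 0, 0], "angular": [0, 0, 0]},
    {"claw": 255, "dp": [-0.0033, 0, 0], "angular": [0, 0, 0]},
  ],
)

```text
clock: 26.03
tcp_pos: [0.4955, 0.1958, 0.1776]
orientation: [-0.0, 0.052, 0.999, 0.0]
wrist_force: [-6.3, -0.1, 7.2]
finger_gap: 0.0209
```

>>> play_rows(
  steps=[
    {"claw": 255, "dp": [-0.0033, 0, 0], "angular": [0, 0, 0]},
    {"claw": 255, "dp": [-0.0033, 0, 0], "angular": [0, 0, 0]},
    {"claw": 255, "dp": [-0.0033, 0, 0], "angular": [0, 0, 0]},
    {"claw": 255, "dp": [-0.0033, 0, 0], "angular": [0, 0, 0]},
    {"claw": 255, "dp": [-0.0033, 0, 0], "angular": [0, 0, 0]},
    {"claw": 255, "dp": [-0.0033, 0, 0], "angular": [0, 0, 0]},
    {"claw": 255, "dp": [-0.0033, 0, 0], "angular": [0, 0, 0]},
    {"claw": 255, "dp": [-0.0033, 0, 0], "angular": [0, 0, 0]},
  ],
)

```text
clock: 26.7
tcp_pos: [0.5214, 0.193, 0.1776]
orientation: [-0.001, 0.052, 0.999, 0.0]
wrist_force: [-5.9, 0.9, 6.5]
finger_gap: 0.0208
```

>>> play_rows(
  steps=[
    {"claw": 255, "dp": [-0.0033, 0, 0], "angular": [0, 0, 0]},
    {"claw": 255, "dp": [-0.0033, 0, 0], "angular": [0, 0, 0]},
    {"claw": 255, "dp": [-0.0033, 0, 0], "angular": [0, 0, 0]},
    {"claw": 255, "dp": [-0.0033, 0, 0], "angular": [0, 0, 0]},
    {"claw": 255, "dp": [-0.0033, 0, 0], "angular": [0, 0, 0]},
    {"claw": 255, "dp": [-0.0033, 0, 0], "angular": [0, 0, 0]},
    {"claw": 255, "dp": [-0.0033, 0, 0], "angular": [0, 0, 0]},
    {"claw": 255, "dp": [-0.0033, 0, 0], "angular": [0, 0, 0]},
  ],
)

```text
clock: 27.37
tcp_pos: [0.5475, 0.1902, 0.1775]
orientation: [-0.001, 0.052, 0.999, 0.0]
wrist_force: [-5.2, 1.0, 6.3]
finger_gap: 0.0206
```

>>> play_rows(
  steps=[
    {"claw": 255, "dp": [-0.0033, 0, 0], "angular": [0, 0, 0]},
    {"claw": 255, "dp": [-0.0033, 0, 0], "angular": [0, 0, 0]},
    {"claw": 255, "dp": [-0.0033, 0, 0], "angular": [0, 0, 0]},
    {"claw": 255, "dp": [-0.0033, 0, 0], "angular": [0, 0, 0]},
    {"claw": 255, "dp": [-0.0033, 0, 0], "angular": [0, 0, 0]},
    {"claw": 255, "dp": [-0.0033, 0, 0], "angular": [0, 0, 0]},
    {"claw": 255, "dp": [-0.0025, 0, -0.003], "angular": [0, 0, 0]},
    {"claw": 255, "dp": [0, 0, -0.015], "angular": [0, 0, 0]},
  ],
)

```text
clock: 28.03
tcp_pos: [0.5698, 0.1871, 0.192]
orientation: [-0.002, 0.053, 0.999, -0.001]
wrist_force: [-0.3, -0.5, -4.1]
finger_gap: 0.021
```

>>> play_rows(
  steps=[
    {"claw": 255, "dp": [0, 0, -0.015], "angular": [0, 0, 0]},
    {"claw": 255, "dp": [0.006, 0, -0.005], "angular": [0, 0, 0]},
    {"claw": 255, "dp": [0.015, 0, 0], "angular": [0, 0, 0]},
    {"claw": 255, "dp": [0.015, -0.02, 0], "angular": [0, 0, 0]},
    {"claw": 255, "dp": [0.01, -0.03, 0], "angular": [0, 0, 0]},
    {"claw": 255, "dp": [0, -0.03, 0], "angular": [0, 0, 0]},
    {"claw": 255, "dp": [0, -0.02, 0], "angular": [0, 0, 0]},
    {"claw": 255, "dp": [0, 0, 0], "angular": [0, 0, 0]},
  ],
)

```text
clock: 28.7
tcp_pos: [0.5133, 0.0899, 0.2144]
orientation: [-0.0, 0.054, 0.999, -0.001]
wrist_force: [0.1, -0.0, -3.9]
finger_gap: 0.0205
```

Run:
```python
from h import *
s,T=tool(); print(s["clock"],np.round(T,4).tolist(),np.round(s["wrist_force"],2),np.round(s["joint_pos"],2))
ps,ds=env.read_camera("side")
np.save("pics/s6.npy",ds)
cv2.imwrite("pics/s6.png",cv2.resize(ps[230:350,200:320,::-1],(600,600),interpolation=2))
X=np.array([.9942,-.1071,0]);Y=np.array([.1071,.9942,0]);O=np.array([512,192,0])
a=cv2.imread("pics/s5.png")
```

```text
28.7 [[-0.9941, 0.1086, -0.0006, 0.5133], [0.1086, 0.9941, -0.0019, 0.0899], [0.0004, -0.002, -1.0, 0.2144], [0.0, 0.0, 0.0, 1.0]] [ 0.09 -0.02 -3.89] [ 0.02  0.22 -0.14  1.21 -0.    0.13]
```

View pics/s6.png

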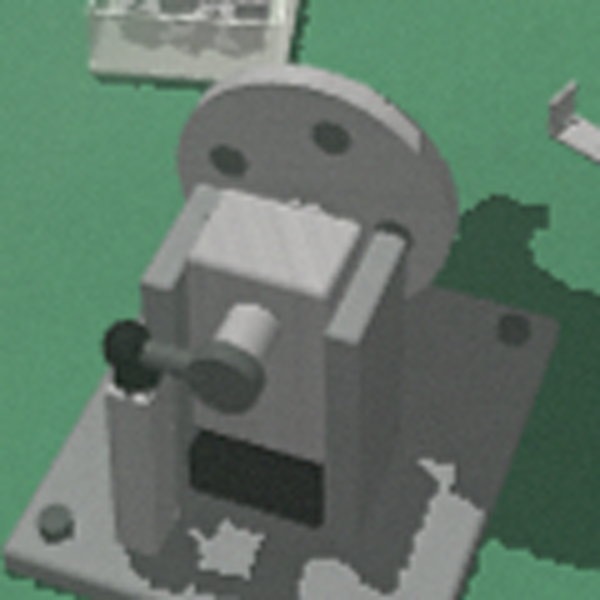

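The ball now sits down on the post cap (~(128,345)). It turned only about 0.25 rad in a full 10 N stroke, so the stop was reached. Next I carry the file back to the mat.

>>> play_rows(
  steps=[
    {"claw": 255, "dp": [0, 0, 0], "angular": [0, 0, -5.1]},
    {"claw": 255, "dp": [0, 0, 0], "angular": [0, 0, -5.1]},
    {"claw": 255, "dp": [0, 0, 0], "angular": [0, 0, -5.1]},
    {"claw": 255, "dp": [0.0047, -0.031, 0], "angular": [0, 0, 0]},
    {"claw": 255, "dp": [0.0047, -0.031, 0], "angular": [0, 0, 0]},
    {"claw": 255, "dp": [0.0047, -0.031, 0], "angular": [0, 0, 0]},
    {"claw": 255, "dp": [0.0047, -0.031, 0], "angular": [0, 0, 0]},
    {"claw": 255, "dp": [0.0047, -0.031, 0], "angular": [0, 0, 0]},
  ],
)

```text
clock: 29.42
tcp_pos: [0.5162, -0.0642, 0.2145]
orientation: [0.0, -0.082, 0.997, 0.0]
wrist_force: [0.0, 0.4, -3.8]
finger_gap: 0.021
```

>>> play_rows(
  steps=[
    {"claw": 255, "dp": [0.0047, -0.031, 0], "angular": [0, 0, 0]},
    {"claw": 255, "dp": [0.0047, -0.031, 0], "angular": [0, 0, 0]},
    {"claw": 255, "dp": [0.0047, -0.031, 0], "angular": [0, 0, 0]},
    {"claw": 255, "dp": [0.0047, -0.031, 0], "angular": [0, 0, 0]},
    {"claw": 255, "dp": [0, 0, 0.015], "angular": [0, 0, 0]},
    {"claw": 255, "dp": [0, 0, 0.03], "angular": [0, 0, 0]},
    {"claw": 255, "dp": [0, 0, 0.03], "angular": [0, 0, 0]},
    {"claw": 255, "dp": [0, 0, 0.03], "angular": [0, 0, 0]},
  ],
)

```text
clock: 30.08
tcp_pos: [0.518, -0.1889, 0.1086]
orientation: [0.001, -0.081, 0.997, -0.0]
wrist_force: [0.4, -0.1, -4.3]
finger_gap: 0.0208
```

>>> play_rows(
  steps=[
    {"claw": 255, "dp": [0, 0, 0.025], "angular": [0, 0, 0]},
    {"claw": 255, "dp": [0, 0, 0.02], "angular": [0, 0, 0]},
    {"claw": 255, "dp": [0, 0, 0.015], "angular": [0, 0, 0]},
    {"claw": 255, "dp": [0, 0, 0.008], "angular": [0, 0, 0]},
    {"claw": 255, "dp": [0, 0, 0.004], "angular": [0, 0, 0]},
    {"claw": 255, "dp": [0, 0, 0.002], "angular": [0, 0, 0]},
    {"claw": 255, "dp": [0, 0, 0.001], "angular": [0, 0, 0]},
    {"claw": 255, "dp": [0, 0, 0], "angular": [0, 0, 0]},
  ],
)

```text
clock: 30.75
tcp_pos: [0.5182, -0.1894, 0.0357]
orientation: [0.001, -0.081, 0.997, -0.0]
wrist_force: [0.3, 0.6, -4.1]
finger_gap: 0.0209
```

>>> play_rows(
  steps=[
    {"claw": 255, "dp": [0, 0, 0.002], "angular": [0, 0, 0]},
    {"claw": 255, "dp": [0, 0, 0.002], "angular": [0, 0, 0]},
    {"claw": 255, "dp": [0, 0, 0.001], "angular": [0, 0, 0]},
    {"claw": 255, "dp": [0, 0, 0.001], "angular": [0, 0, 0]},
    {"claw": 255, "dp": [0, 0, 0.001], "angular": [0, 0, 0]},
    {"claw": 255, "dp": [0, 0, 0], "angular": [0, 0, 0]},
    {"claw": 255, "dp": [0, 0, 0], "angular": [0, 0, 0]},
    {"claw": 255, "dp": [0, 0, 0], "angular": [0, 0, 0]},
  ],
)

```text
clock: 31.42
tcp_pos: [0.5174, -0.1893, 0.028]
orientation: [0.0, -0.081, 0.997, -0.0]
wrist_force: [0.3, -0.3, -2.7]
finger_gap: 0.0208
```

>>> play_rows(
  steps=[
    {"claw": 255, "dp": [0, 0, 0.0005], "angular": [0, 0, 0]},
    {"claw": 255, "dp": [0, 0, 0.0005], "angular": [0, 0, 0]},
    {"claw": 255, "dp": [0, 0, 0], "angular": [0, 0, 0]},
    {"claw": 255, "dp": [0, 0, 0], "angular": [0, 0, 0]},
    {"claw": 255, "dp": [0, 0, 0], "angular": [0, 0, 0]},
    {"claw": 255, "dp": [0, 0, 0], "angular": [0, 0, 0]},
    {"claw": 255, "dp": [0, 0, 0], "angular": [0, 0, 0]},
    {"claw": 255, "dp": [0, 0, 0], "angular": [0, 0, 0]},
  ],
)

```text
clock: 32.08
tcp_pos: [0.5175, -0.1893, 0.0279]
orientation: [0.0, -0.081, 0.997, -0.0]
wrist_force: [-1.3, 0.9, 5.9]
finger_gap: 0.0209
```

>>> play_rows(
  steps=[
    {"claw": 255, "dp": [0, 0, -0.0008], "angular": [0, 0, 0]},
    {"claw": 255, "dp": [0, 0, 0], "angular": [0, 0, 0]},
    {"claw": 150, "dp": [0, 0, 0], "angular": [0, 0, 0]},
    {"claw": 80, "dp": [0, 0, 0], "angular": [0, 0, 0]},
    {"claw": 0, "dp": [0, 0, 0], "angular": [0, 0, 0]},
    {"claw": 0, "dp": [0, 0, 0], "angular": [0, 0, 0]},
    {"claw": 0, "dp": [0, 0, 0], "angular": [0, 0, 0]},
    {"claw": 0, "dp": [0, 0, 0], "angular": [0, 0, 0]},
  ],
)

```text
clock: 32.75
tcp_pos: [0.5175, -0.1893, 0.0277]
orientation: [0.0, -0.081, 0.997, -0.0]
wrist_force: [0.8, -1.2, 0.5]
finger_gap: 0.0851
```

>>> play_rows(
  steps=[
    {"claw": 0, "dp": [0, 0, 0], "angular": [0, 0, 0]},
    {"claw": 0, "dp": [0, 0, -0.01], "angular": [0, 0, 0]},
    {"claw": 0, "dp": [0, 0, -0.03], "angular": [0, 0, 0]},
    {"claw": 0, "dp": [0, 0, -0.035], "angular": [0, 0, 0]},
    {"claw": 0, "dp": [0, 0, -0.035], "angular": [0, 0, 0]},
    {"claw": 0, "dp": [0, 0, -0.035], "angular": [0, 0, 0]},
    {"claw": 0, "dp": [0, 0, -0.03], "angular": [0, 0, 0]},
    {"claw": 0, "dp": [0, 0, -0.01], "angular": [0, 0, 0]},
  ],
)

```text
clock: 33.42
tcp_pos: [0.5193, -0.1902, 0.2189]
orientation: [0.004, -0.081, 0.997, -0.002]
wrist_force: [1.1, -1.3, 0.6]
finger_gap: 0.0856
```

Run:
```python
from h import *
s,T=tool(); print(s["clock"],np.round(s["tcp_pos"],4),np.round(s["wrist_force"],2),s["finger_gap"])
pw,dw=env.read_camera("wrist");ps,ds=env.read_camera("side")
a=cv2.resize(pw[:,:,::-1],(400,300));b=cv2.resize(ps[:,:,::-1],(400,300))
cv2.imwrite("pics/f.png",np.hstack([a,b]))
```

```text
33.4167 [ 0.5193 -0.1902  0.2189] [ 1.08 -1.34  0.64] 0.0856008061221884
```

View pics/f.png

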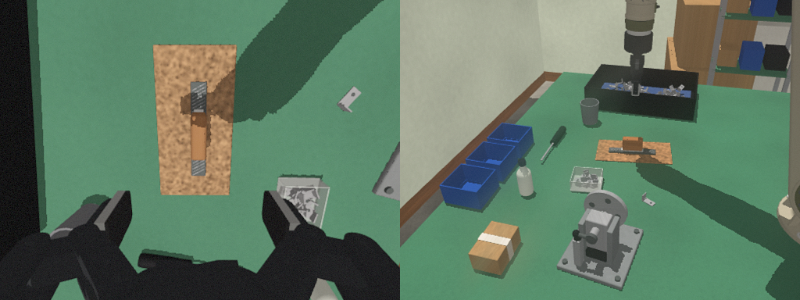

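The file lies flat in the middle of the mat (wrist view: blade (198,82)–(198,176)). The gripper is open and clear of everything, and the index ball is on the post (side view ~(577,238)). Handing in.

```bash
python3 -c "
from workcell import env
print(env.hand_in(), env.get_state()['clock'])"
```

```text
the job is handed in; nothing more can be done
the job is handed in; nothing more can be done
```

I filed the rim top in three forward strokes of about 125 mm, lifting well clear on each return. The blank was turned only by the blade. I then laid the file flat near the middle of the mat, let go, and handed in at about 33.5 s of the 72 s allowed.

- **Index arm:** My last close view shows the ball down on the stop post cap. The third stroke, a full one at about 10 N, turned it only about 0.25 rad, which I take as the stop blocking it. I did not measure the spindle angle exactly.
- **Pressing force:** Strokes 2 and 3 read about 10–12 N while filing. Stroke 1 was uneven because the rim rose faster than I had allowed for. It read 19, 17, 3.5 and then 6 N at the call ends, short of "about 10 N" but under 25 N at every reading. Forces between readings (0.67 s apart) were not seen.
- **Final state:** The gripper is open and clear. The final view shows the file flat on the mat, and none of the bystander items in view looks moved.

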